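# Move a well plate from cooling block to shaker with a flat lifter

## Robot

A 6-joint arm with a two-finger parallel gripper is mounted at the origin on the work surface. World frame = base frame: x ahead of the robot, y to its left, z up, the work surface at z = 0. Lengths are in m, angles in degrees, forces in N, time in s.
With the tool pointing down it reaches from about 0.325 to 0.775 m from the base axis. Payload 5.5 kg.
Tool frame: the origin (TCP) lies on the mounting face of the last link; the fingertips stand 182 mm ahead of it and the grasp point (between the pads) lies 163 mm ahead of it; x points along the fingers, y is the direction in which the jaws open and shut, and the axes are right-handed (so a half turn about x gives the same grasp; the last joint's range is limited). The gripper opens to 88 mm and grips with 3 to 60 N. Pads are 20 mm wide; open, the fingers measure 115 mm over their backs; the gripper's body (75 mm by 178 mm) begins 61 mm behind the grasp point.
Start: joints at [73.871, 5.22, 70.514, -0, 104.267, -3.249], TCP at [0.134, 0.585, 0.405] pointing down, gripper open.
Joint ranges: [-164.24, 164.24], [-49.07, 125.15], [9.68, 141.18], [-86.29, 266.29], [3.28, 154.24], [-151.56, 151.56]. Speed limits (degrees/s): [147.25, 147.25, 172.46, 180, 180, 180].

## Interface

Orientations are given as a 3x3 rotation matrix whose columns are the frame's x, y, z axes.
In Python, from workcell import r gives the robot as it stands. The module is installed in compiled form; this text tells all that it offers. Calls block until the motion is done:
- r.move_ptp(position, orientation): joint-space move of the TCP to a pose.
- r.movel(position, rotation=None, speed=0.15, f_stop=None): straight line of the TCP; rotation=None keeps the orientation; speed is the mean speed in m/s. With f_stop (N) it stops when the force on the tool has changed by that much, and returns True; else False.
- r.move_j(angles): joint-space move.
- r.release() and r.clamp(squeeze=None): open the fingers fully, or close them until they stop; squeeze is the grip in N (None keeps the last).
- r.hold(seconds).
- r.solve_ik(position, orientation): joint angles nearest the present ones, or None.
- r.get_image(name): name is "scene" or "top" or "wrist"; returns a dict with "frame" (420x560x3 uint8, blue, green, red), "range_z" (420x560 float32, m along the optical axis (not along the pixel's ray), 0 where there is no reading), "vertical_fov" (degrees; the focal length in pixels is half the picture's height over the tangent of half this angle, whatever the lens; pixels are square), "cx", "cy" (the principal point, pixels), "rvec" (rotation vector, rad) and "tvec" (3), from world to camera coordinates, as OpenCV has them. Camera axes: x right, y down, z forward; pixel columns grow to the right and rows downward; lengths in m; the calibration is good to about 2 mm. A picture is of the moment at which its call begins.
A pose or a line that the arm cannot do raises r.PlanningError and nothing moves.
- r.hand_in(): hands the job in, once; it reports no verdict.
Readings, each from a call of its own:
- r.read_time(): time.
- r.read_q(): joint angles.
- r.read_joint_velocities(): joint speeds.
- r.read_joint_efforts(): joint torques, N m.
- r.read_eef_pos(): TCP position.
- r.read_ee_rot(): TCP orientation.
- r.read_force(): force on the tool from outside, world axes, zero at the start.
- r.read_moment(): the same for the moment, N m.
- r.read_width(): finger opening in m.
Only numpy, scipy, OpenCV 4.12 (cv2) and the standard library are available. Lean on these libraries where they do the work, as an engineer would, in place of code of your own. Each camera call takes 0.05 s, during which the arm holds its last target.

## Task

Pick up the flat lifter by its handle, slide its blade under the well plate on the cooling block, lift the plate and carry it level to the shaker, and set it down fully seated in the shaker's nest. Then draw the blade out and lay the lifter flat on its white pad again. Keep the gripper and arm off the clean plate, and leave the blue tip box, the bottle and the brown tube box where they are.

Things in the scene. Friction and masses are not known exactly. Their poses are not given: they have to be found in the camera images.
- lifter_grip (a point): Centre of the lifter's black bar handle, where to grip it: bar 84 mm long (x), 18 mm wide (y), 20 mm high, 35 mm clear above the blade. +x points along the blade to its tip, z up. From this point the blade's underside is 48 mm below, its tip 145 mm ahead, its rear end 45 mm behind, the front handle post's face 36 mm ahead.
- plate_center (a point): Centre (half-way up) of the well plate: white, rigid, loose, 24 round wells, about 0.1 kg, 85.5 mm along x, 127.8 mm along y, 16 mm high, flat underside. At the start it bridges the cooling block's two rails, up to 6 mm and 0.04 rad off the nest's middle.
- block_nest (a point): Middle of the cooling block's nest, at rail-top height (34 mm over the bench). Fixed aluminium block 120 x 156 mm; two rails along x leave a channel under the plate 96 mm wide (y) and 14 mm high above the flat deck, open at both x ends. +x points away from the robot. Stops on the rails, 4 mm higher, leave the plate 7 mm play on each side and do not cross the channel.
- shaker_nest (a point): Middle of the shaker's nest, at rail-top height (70 mm over the bench). Fixed low white machine 150 x 170 mm; its grey platform has rails, channel (96 mm wide, 14 mm high, open at both x ends) and 4 mm stops like the cooling block's, with 7 mm play on each side round the plate, whose axes lie along the nest's. +x points away from the robot.
- pad_center (a point): Middle of the top face of the fixed white absorbent pad with blue long edges, on a larger pale blue bench cover, 260 mm along x, 140 mm along y, 2 mm thick, on which the lifter lies at the start.
- plate: The well plate; origin at the centre of its underside, axes as plate_center.
- lifter: The lifter: loose trowel-like tool, 0.2 kg, flat steel blade 190 x 60 x 3 mm with a bridge handle over its rear half, lying flat on the pad at the start. Origin at the centre of the blade's underside, 50 mm ahead of and 48 mm below lifter_grip; same axes.
- tip_box: Bystander: blue pipette tip box 85 x 122 x 50 mm, loose; origin at the centre of its underside.
- bottle: Bystander: round bottle, 64 mm across, 130 mm high, loose; origin at the centre of its underside.
- tube_box: Bystander: brown tube box 100 x 100 x 45 mm, loose; origin at the centre of its underside.
Things that resemble listed ones, but are neither listed nor needed, are in the scene too. What is shaped like the lifter but yellow is not meant.

How it is judged (in metres and radians):
On the way, in this order (a step that is already met when the one before it is completed fails the run):
1. the plate is carried on the lifter, clear of the cooling block (z of plate_center in the frame of block_nest above 0.02 m and contact force between lifter and plate above 0.2 N and contact force between plate and block below 0.05 N), for 0.2 s.
2. the plate sits in the shaker's nest, free of the lifter (horizontal distance between plate_center and shaker_nest below 0.012 m and z of plate_center in the frame of shaker_nest between 0.006 and 0.0105 m and angle between the x axis of plate_center and the x axis of shaker_nest, either way round below 0.15 rad and angle between plate_center's own z axis and vertical below 0.04 rad and contact force between lifter and plate below 0.05 N), for 0.2 s.
At the end, for the whole second after the job is handed in: The plate lies flat on the shaker's rails within the stops (centre within 12 mm, 0.15 rad, level within 0.04 rad), at rest, free of the lifter; the lifter lies flat and at rest on the pad, upright, its centre within 45 mm of the pad's along each pad axis, its length within 0.5 rad of the pad's (all of step 2 and linear speed of each of plate, lifter below 0.01 m/s and x of lifter in the frame of pad_center between -0.045 and 0.045 m and y of lifter in the frame of pad_center between -0.045 and 0.045 m and angle between the x axis of lifter and the x axis of pad_center, either way round below 0.5 rad and angle between lifter's own z axis and vertical below 0.05 rad and z of lifter in the frame of pad_center below 0.005 m); the robot touches nothing.
It fails at once if the gripper or arm touches the plate (contact force between any of the fingers, the arm and plate above 0.3 N).
It fails at once if the plate is tipped more than 15 degrees (angle between plate_center's own z axis and vertical above 0.262 rad).
It fails at once if a bystander is displaced by more than 20 mm (distance of any of tip_box, bottle, tube_box from where it was at the start of the episode above 0.02 m).
It also fails if it takes over 72 s, if anything falls off the work surface, if the arm or the gripper's body presses on something with over 40 N, if the wrist force passes 120 N, or if a joint passes its speed limit or range.

## Working session

There is one attempt and no reset: what is moved stays moved. The work goes in short steps, each a Python script; the robot and the scene stay as the last script left them, time stands still between calls to the robot, and variables do not carry over. Pictures are saved under pics/ and viewed, and the job is handed in when it is done.

```bash
mkdir -p pics
cat > h.py <<'E'
import numpy as np, cv2
from workcell import r
def shot(name,fn=None):
    d=r.get_image(name)
    if fn: cv2.imwrite('pics/'+fn+'.png',d['frame'])
    return d
def cam(d):
    R,_=cv2.Rodrigues(np.array(d['rvec'],float)); t=np.array(d['tvec'],float).ravel()
    f=d['frame'].shape[0]/2/np.tan(np.radians(d['vertical_fov'])/2)
    return R,t,f
def world(d):
    R,t,f=cam(d); h,w=d['range_z'].shape
    u,v=np.meshgrid(np.arange(w),np.arange(h)); z=d['range_z']
    P=np.stack([(u-d['cx'])/f*z,(v-d['cy'])/f*z,z],-1)
    W=(P-t)@R
    W[z<=0]=np.nan
    return W
def ray(d,u,v,zp):
    R,t,f=cam(d); c=-R.T@t
    g=np.array([(u-d['cx'])/f,(v-d['cy'])/f,1.])@R
    return c+g*(zp-c[2])/g[2]
def proj(d,p):
    R,t,f=cam(d); q=R@np.array(p)+t
    return q[0]/q[2]*f+d['cx'],q[1]/q[2]*f+d['cy']
E
python3 - <<'E'
from h import *
import pickle
for n in ("top","scene","wrist"):
    d=shot(n,n+"0"); pickle.dump(d,open(n+"0.pkl","wb"))
    R,t,f=cam(d); print(n,(-R.T@t).round(3),R.round(2).tolist(),round(f,1),d['cx'],d['cy'])
print(r.read_time(),r.read_ee_rot(),r.read_width(),r.read_force())
E
```

```text
top [ 0.398 -0.005  1.286] [[-0.01, -1.0, -0.0], [-1.0, 0.01, -0.07], [0.07, 0.0, -1.0]] 380.3 277.0342294248935 206.1171011885486
scene [ 0.98  -0.714  1.075] [[0.83, 0.56, 0.01], [0.43, -0.62, -0.65], [-0.36, 0.54, -0.76]] 409.5 278.85106069444237 214.57324937465123
wrist [0.053 0.605 0.384] [[0.22, 0.98, -0.0], [0.93, -0.21, 0.3], [0.29, -0.07, -0.95]] 319.3 282.10062163598394 206.49217333332257
0.15 [[-4.35816185e-04  2.22842180e-01  9.74854437e-01]
 [-1.50385412e-03  9.74853281e-01 -2.22842588e-01]
 [-9.99998774e-01 -1.56315727e-03 -8.97347072e-05]] 0.08761251010341665 [ 0.1392848   0.33508342 -0.16856925]
```

View pics/top0.png

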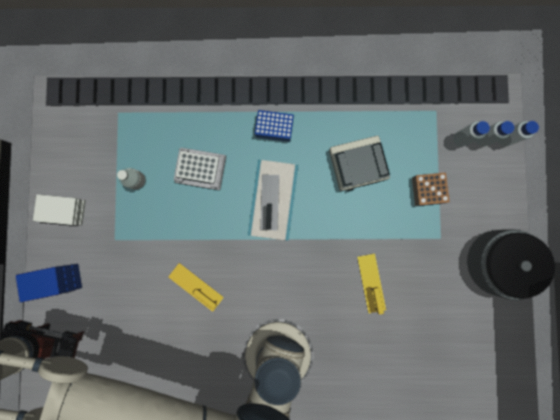

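View pics/scene0.png

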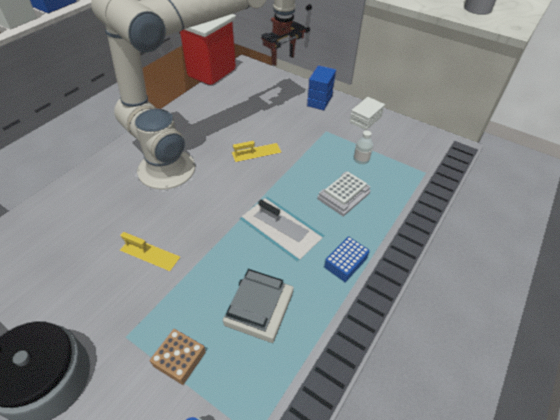

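View pics/wrist0.png

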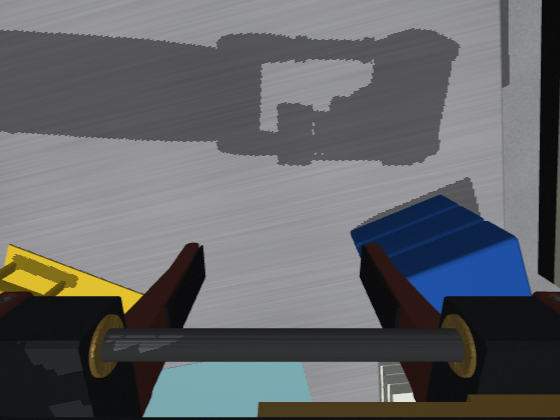

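The top view shows the plate and block at about (200,168), the lifter on its pad at (270,200), the shaker at (360,163), the tip box at (274,125), the bottle at (130,180) and the tube box at (432,189). The two yellow lifters are decoys. Next I'll get rough positions from the depth data.

Run:
```python
from h import *
import pickle
for n in("top","scene"):
    d=pickle.load(open(n+"0.pkl","rb")); W=world(d); 
    f=cv2.resize(d['frame'][80:260,80:480] if n=="top" else d['frame'][120:400,90:440],None,fx=2,fy=2,interpolation=cv2.INTER_CUBIC); cv2.imwrite(f'pics/{n}_crop.png',f)
    pts={"top":dict(plate=(200,168),bench=(300,260),cover=(320,220),pad=(280,230),blade=(271,190),handle=(267,215),shaker=(362,165),tip=(274,125),bottle=(125,176),tube=(432,189)),
     "scene":dict(plate=(347,188),pad=(300,240),blade=(293,222),handle=(270,209),shaker=(256,303),tip=(346,256),bottle=(365,140),tube=(179,354),cover=(210,310))}[n]
    for k,(u,v) in pts.items(): print(n,k,W[v,u].round(3))
d=pickle.load(open("top0.pkl","rb")); W=world(d); 
# height map segments
for nm,(x0,x1,y0,y1),zl,zh in [("plateTop",(0.4,.65,.1,.4),.042,.06),("shk>60",(0.4,.7,-.4,-.1),.058,.09),("handle",(.3,.5,-.05,.15),.035,.08)]:
    m=(W[...,0]>x0)&(W[...,0]<x1)&(W[...,1]>y0)&(W[...,1]<y1)&(W[...,2]>zl)&(W[...,2]<zh)
    P=W[m]; print(nm,m.sum(),P.mean(0).round(4),np.percentile(P[:,2],[5,50,95]).round(4),cv2.minAreaRect(P[:,:2].astype(np.float32)))
```

```text
top plate [0.616 0.252 0.052]
top bench [ 0.311 -0.076 -0.001]
top cover [ 0.445 -0.145  0.001]
top pad [ 0.412 -0.01   0.002]
top blade [ 0.548  0.02  -0.   ]
top handle [0.459 0.032 0.065]
top shaker [ 0.622 -0.279  0.055]
top tip [0.759 0.008 0.047]
top bottle [0.579 0.468 0.125]
top tube [ 0.542 -0.508  0.046]
scene plate [0.628 0.257 0.05 ]
scene pad [ 0.599 -0.001  0.008]
scene blade [0.539 0.049 0.009]
scene handle [0.468 0.016 0.059]
scene shaker [ 0.633 -0.288  0.059]
scene tip [ 0.761 -0.     0.049]
scene bottle [0.587 0.459 0.11 ]
scene tube [ 0.552 -0.511  0.046]
scene cover [ 0.516 -0.356 -0.002]
plateTop 869 [0.6138 0.2589 0.0483] [0.0445 0.0484 0.0522] ((0.6162663102149963, 0.26230719685554504), (0.13273295760154724, 0.08145931363105774), 83.33272552490234)
shk>60 707 [ 0.6229 -0.2798  0.0679] [0.0588 0.0684 0.0742] ((0.6213866472244263, -0.2784232497215271), (0.11631613224744797, 0.1552988886833191), 12.152527809143066)
handle 140 [0.4548 0.0261 0.0575] [0.053  0.0578 0.0618] ((0.4550667703151703, 0.026310907676815987), (0.017468884587287903, 0.08155772089958191), 87.04557037353516)
```

```bash
ls -la pics
```

```text
total 1660
drwxr-xr-x 2 agent agent   4096 Dec  6 22:50 .
drwxr-xr-x 3 agent agent   4096 Dec  6 22:50 ..
-rw-r--r-- 1 agent agent 371525 Dec  6 22:50 scene0.png
-rw-r--r-- 1 agent agent 479009 Dec  6 22:50 scene_crop.png
-rw-r--r-- 1 agent agent 303832 Dec  6 22:50 top0.png
-rw-r--r-- 1 agent agent 298727 Dec  6 22:50 top_crop.png
-rw-r--r-- 1 agent agent 230995 Dec  6 22:50 wrist0.png
```

View pics/top_crop.png

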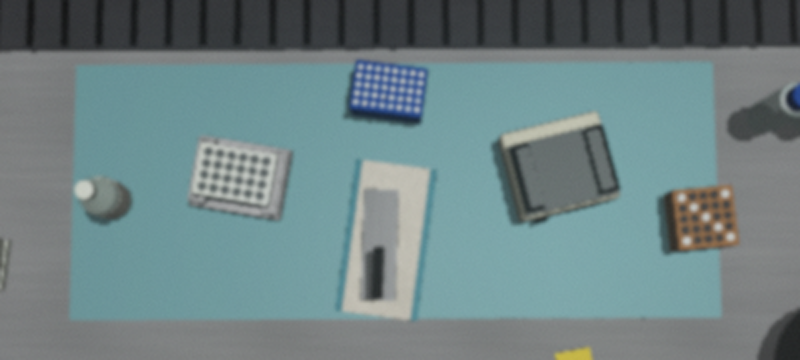

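View pics/scene_crop.png

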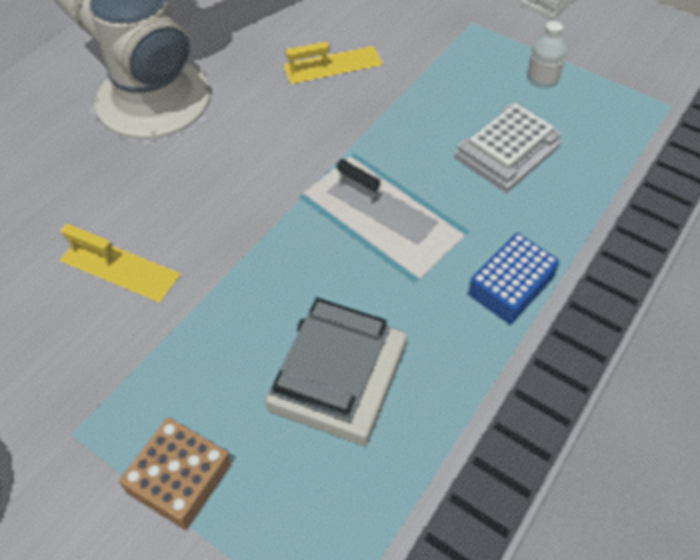

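```bash
cat >> h.py <<'E'
def rot(yaw_deg):
    a=np.radians(yaw_deg); x=np.array([0,0,-1.]); y=np.array([-np.sin(a),np.cos(a),0]); return np.stack([x,y,np.cross(x,y)],1)
E
python3 - <<'E'
from h import *
import pickle
for n,p,a in [("wb",(0.585,.262,.40),-6.7),("ws",(.59,-.285,.44),12),("wl",(.46,.026,.37),-3)]:
    print(n,r.solve_ik(p,rot(a)))
    r.move_ptp(p,rot(a)); r.hold(.2)
    d=shot("wrist",n); pickle.dump(d,open(n+".pkl","wb"))
    print(r.read_time(),r.read_eef_pos())
E
```

```text
wb [ 2.10852926e+01  1.16198242e+01  6.39657148e+01 -2.54444375e-14
  1.04414461e+02 -6.22147074e+01]
2.4 [0.58466904 0.26261859 0.40006702]
ws [-2.87573334e+01  1.47167538e+01  5.63284319e+01 -2.54444375e-14
  1.08954814e+02 -1.30757333e+02]
4.625 [ 0.59028019 -0.28434845  0.44000253]
wl [-9.96988918e-01 -1.66711180e+01  9.44820324e+01 -2.54444375e-14
  1.02189086e+02 -8.79969889e+01]
6.175 [0.46041656 0.02544774 0.37007239]
```

View pics/wb.png

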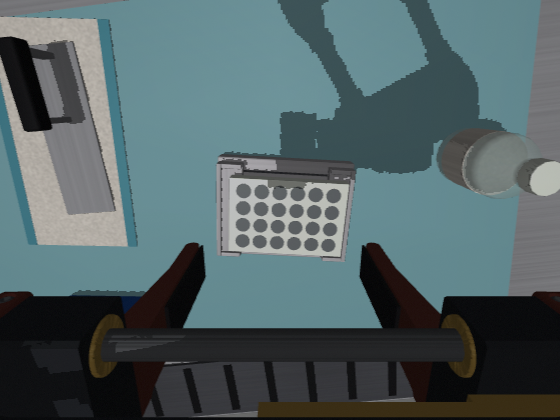

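View pics/ws.png

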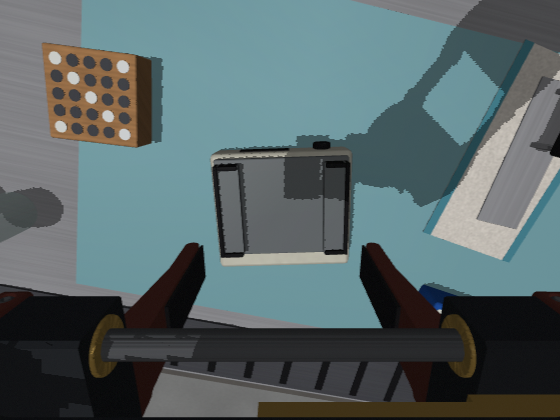

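View pics/wl.png

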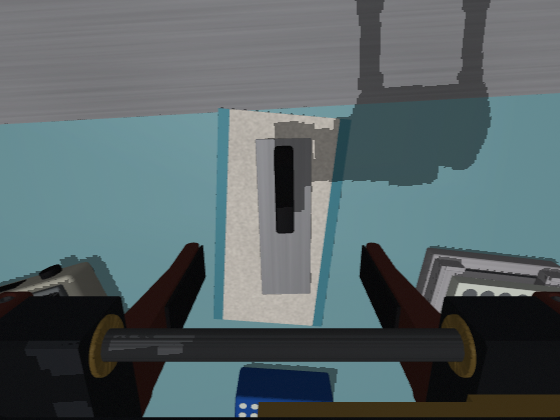

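The wrist views show each object clearly. The plate with its 24 wells is at (290,215), the shaker rails are at (230,210) and (336,207), the lifter handle is at (285,190) and its blade tip is at (285,293). I'll fit the poses now.

Run:
```python
from h import *
import pickle
L=lambda n:pickle.load(open(n+".pkl","rb"))
# plate wells
d=L("wb"); W=world(d); g=cv2.cvtColor(d['frame'],cv2.COLOR_BGR2GRAY)
roi=np.zeros_like(g); roi[178:256,225:352]=1
th=((g<140)&(roi>0)).astype(np.uint8)
n,lab,st,cen=cv2.connectedComponentsWithStats(th)
C=[cen[i] for i in range(1,n) if 60<st[i,4]<260 and st[i,2]<22 and st[i,3]<22]
print(len(C))
P=np.array([ray(d,u,v,.050)[:2] for u,v in C]); 
q=cv2.minAreaRect(P.astype(np.float32)); print("wells",P.mean(0),q)
def zz(d,box,lo,hi):
    W=world(d); m=(W[...,2]>lo)&(W[...,2]<hi); k=np.zeros_like(m); a,b,c,e=box; k[c:e,a:b]=1; return W[m&k],(m&k)
P,m=zz(d,(205,365,145,270),.030,.042); print("block",len(P),P.mean(0),cv2.minAreaRect(P[:,:2].astype(np.float32)))
Wb=world(d)
print("z plate/deck",Wb[195,297],Wb[185,225],Wb[258,230],Wb[163,290])
P2,_=zz(d,(205,365,145,270),.046,.056); print("platetop",len(P2),cv2.minAreaRect(P2[:,:2].astype(np.float32)),np.median(P2[:,2]))
for n,box,lo,hi in [("ws",(200,365,140,270),.064,.08),("ws",(200,365,140,270),.03,.08)]:
    d=L(n); P,m=zz(d,box,lo,hi); print(n,len(P),P.mean(0),cv2.minAreaRect(P[:,:2].astype(np.float32)),np.percentile(P[:,2],[5,25,50,75,95]).round(4))
d=L("ws");W=world(d);print([W[v,u].round(4) for u,v in [(285,220),(230,210),(336,210),(300,258)]])
d=L("wl"); P,m=zz(d,(240,330,125,245),.04,.07); print("handle",len(P),P.mean(0),cv2.minAreaRect(P[:,:2].astype(np.float32)),np.percentile(P[:,2],[5,50,95]))
for n,b in (("wb",(195,375,135,280)),("ws",(195,375,135,280)),("wl",(200,360,100,330))):
    d=L(n);W=world(d);z=W[...,2]; a,bb,c,e=b
    im=np.hstack([cv2.resize(d['frame'][c:e,a:bb],None,fx=2.2,fy=2.2,interpolation=0),cv2.resize(cv2.applyColorMap(np.clip(np.nan_to_num(z[c:e,a:bb])/.08*255,0,255).astype(np.uint8),cv2.COLORMAP_JET),None,fx=2.2,fy=2.2,interpolation=0)]); cv2.imwrite(f'pics/{n}_z.png',im)
```

```text
21
wells [0.62413996 0.26582339] ((0.6198815703392029, 0.2651399075984955), (0.09682396799325943, 0.05794251710176468), 80.21756744384766)
block 2297 [0.60670162 0.24730888 0.03643561] ((0.61932772397995, 0.2619814872741699), (0.1517290621995926, 0.1101498007774353), 80.25873565673828)
z plate/deck [0.59464919 0.27914798 0.04990965] [0.57873966 0.20063808 0.03280367] [0.68338228 0.18418067 0.00160879] [0.56438205 0.27551917 0.02157025]
platetop 8602 ((0.6197951436042786, 0.2656043767929077), (0.1279909908771515, 0.08631543070077896), 80.3778305053711) 0.05030498530353842
ws 4717 [ 0.61988475 -0.27587619  0.07108855] ((0.6225906610488892, -0.2753528356552124), (0.11050606518983841, 0.15214450657367706), 13.959630012512207) [0.0689 0.0699 0.0705 0.0722 0.0747]
ws 15547 [ 0.62088236 -0.27507889  0.05836203] ((0.6277147531509399, -0.2740553915500641), (0.15642708539962769, 0.17041295766830444), 14.075569152832031) [0.0422 0.0554 0.0565 0.0696 0.0737]
[array([ 0.6371, -0.2691,  0.0571]), array([ 0.6337, -0.3348,  0.0706]), array([ 0.6084, -0.215 ,  0.0691]), array([ 0.6888, -0.2377,  0.0444])]
handle 1632 [0.45223272 0.0291127  0.05977119] ((0.4548790752887726, 0.029045701026916504), (0.017927277833223343, 0.08312153816223145), 88.28825378417969) [0.05784012 0.05999573 0.06124837]
```

View pics/wb_z.png

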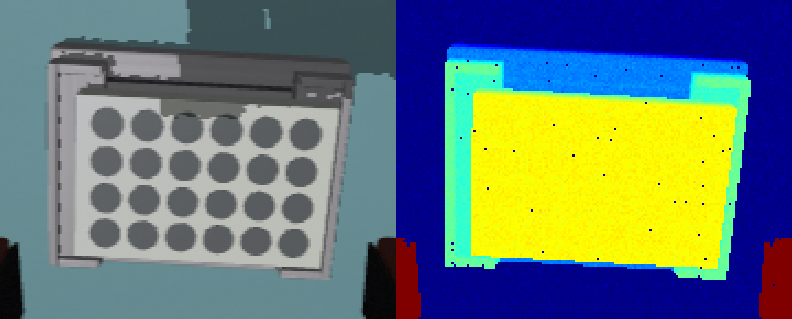

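View pics/ws_z.png

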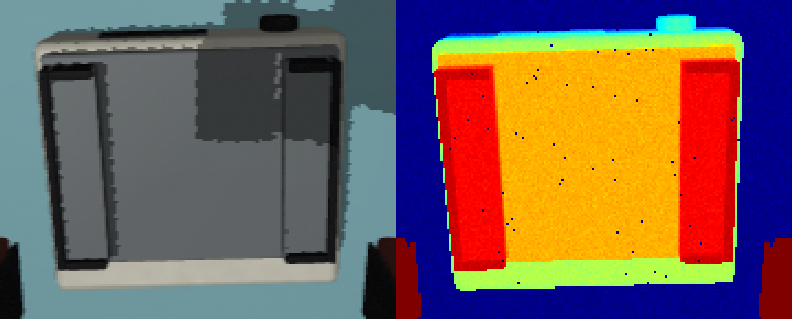

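View pics/wl_z.png

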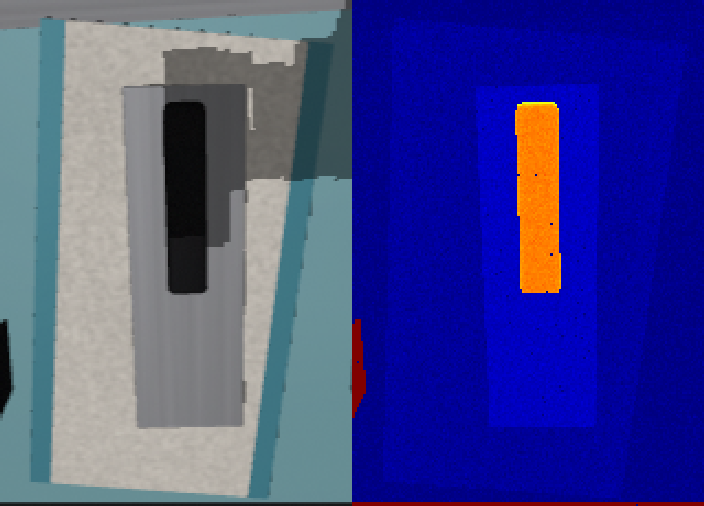

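Run:
```python
from h import *
import pickle
d=pickle.load(open("wl.pkl","rb")); W=world(d)
# blade: blurred depth height
z=cv2.medianBlur(np.nan_to_num(W[...,2]).astype(np.float32),5)
box=np.zeros(z.shape,bool); box[132:300,250:318]=1
m=(z>.0037)&(z<.012)&box
q=lambda P:cv2.minAreaRect(P[:,:2].astype(np.float32))
print("blade",m.sum(),q(W[m]))
c,_=cv2.findContours((m|((z>.01)&box)).astype(np.uint8),0,1); c=max(c,key=cv2.contourArea)
P=np.array([ray(d,u,v,.005) for u,v in c[:,0]]); print(q(P))
hsv=cv2.cvtColor(d['frame'],cv2.COLOR_BGR2HSV)
for n in("wl","top0"):
    d=pickle.load(open(n+".pkl","rb")); hsv=cv2.cvtColor(d['frame'],cv2.COLOR_BGR2HSV); W=world(d)
    # not-cover-colour hole: pad white incl. lifter
    near=(abs(W[...,0]-.51)<.2)&(abs(W[...,1]-.015)<.1)&(W[...,2]<.07)
    print(n,"hsv pad/cover",hsv[300,235] if n=="wl" else hsv[230,285])
    m=(near&(hsv[...,1]<60)).astype(np.uint8); m=cv2.morphologyEx(m,cv2.MORPH_OPEN,np.ones((3,3)))
    k,lab,st,ce=cv2.connectedComponentsWithStats(m); i=1+st[1:,4].argmax()
    v,u=np.where(lab==i); P=np.array([ray(d,a,b,.002) for a,b in zip(u,v)]); print(len(P),q(P))
```

```text
blade 6484 ((0.5053311586380005, 0.027473924681544304), (0.056621115654706955, 0.18846668303012848), 87.26531982421875)
((0.5049983859062195, 0.02751375548541546), (0.05986526980996132, 0.18930713832378387), 88.11003875732422)
wl hsv pad/cover [ 16  18 185]
35485 ((0.48013395071029663, 0.014561668038368225), (0.1991306096315384, 0.3400365710258484), 89.82069396972656)
top0 hsv pad/cover [ 53  12 177]
4030 ((0.4827391505241394, 0.013551518321037292), (0.19510366022586823, 0.34249937534332275), 89.68273162841797)
```

Run:
```python
from h import *
import pickle
d=pickle.load(open("wl.pkl","rb"))
P=np.array([ray(d,u,v,.002)[:2] for u,v in [(218.6,107.7),(214,318.6),(321,326),(351,119)]]); print(P.round(4),P.mean(0),cv2.minAreaRect(P.astype(np.float32)))
# feasibility
import numpy as np
def pt(c,yaw,dx,dy=0):
    a=np.radians(yaw); return np.array(c)+dx*np.array([np.cos(a),np.sin(a)])+dy*np.array([-np.sin(a),np.cos(a)])
for nm,c,yaw,z in [("b",(0.6193,0.2640),-9.7,.024),("s",(.6226,-.2754),13.96,.062)]:
    for dx in (-230,-95):
        p=pt(c,yaw,dx/1000); q=np.r_[p,z+.048+.163]; print(nm,q.round(4),r.solve_ik(q,rot(yaw)))
```

```text
[[ 0.376  -0.0352]
 [ 0.6339 -0.0701]
 [ 0.6524  0.0673]
 [ 0.3946  0.1028]] [0.51424282 0.01621383] ((0.5142508745193481, 0.016376256942749023), (0.13926447927951813, 0.2603248655796051), 82.30106353759766)
b [0.3926 0.3028 0.235 ] [ 3.37058920e+01 -9.07750340e+00  1.01745209e+02 -2.54444375e-14
  8.73322939e+01 -4.65941080e+01]
b [0.5257 0.28   0.235 ] [ 2.47706278e+01  6.43320126e+00  8.64748546e+01 -2.54444375e-14
  8.70919442e+01 -5.55293722e+01]
s [ 0.3994 -0.3309  0.273 ] [-4.33994989e+01 -6.56326857e+00  9.55505841e+01 -2.54444375e-14
  9.10126844e+01 -1.47359499e+02]
s [ 0.5304 -0.2983  0.273 ] [-3.25577252e+01  7.30501063e+00  8.16227412e+01 -2.54444375e-14
  9.10722482e+01 -1.36517725e+02]
```

Run:
```python
from h import *
import pickle
g=(0.4549,.0290); y=-1.9
r.movel((*g,.30),rot(y),speed=.2)
r.movel((*g,.2135),speed=.08,f_stop=15)
print(r.read_eef_pos(),r.read_force())
r.clamp(55); print(r.read_width(),r.read_force())
r.movel((*g,.2135+.08),speed=.1); r.hold(.3)
print(r.read_time(),r.read_width(),r.read_force(),r.read_moment(),r.read_eef_pos())
d=shot("wrist","grip"); pickle.dump(d,open("grip.pkl","wb"))
d=shot("scene","grips")
```

```text
[0.45515509 0.02900231 0.21422519] [ 0.21445181  0.03871885 -0.83717411]
0.017812432420496835 [ 0.06101586 -0.59356926 -0.78495226]
10.2333 0.017664060640605113 [ 0.90698312 -0.44018509 -1.99086035] [ 0.02742602  0.06174357 -0.02404499] [0.45482277 0.02901113 0.2929941 ]
```

View pics/grip.png

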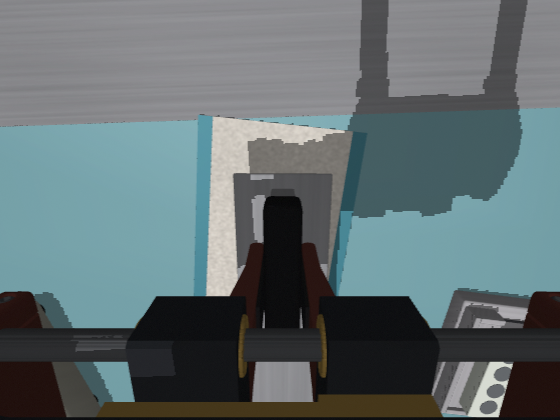

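View pics/grips.png

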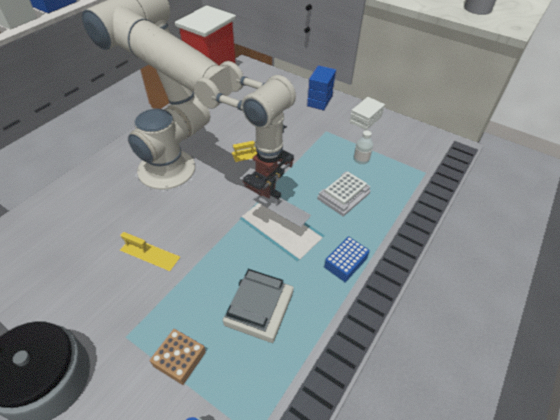

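The lifter is held. Next I'll check that the blade is level, using wrist depth on the blade's rear part and its front strip at about (285,390).

Run:
```python
from h import *
import pickle
d=pickle.load(open("grip.pkl","rb")); W=world(d)
m=np.zeros(W.shape[:2],bool); m[178:250,238:262]=1; m[178:250,303:328]=1; m[372:398,262:306]=1
m&=(W[...,2]>.07)&(W[...,2]<.1)
P=W[m]; 
print(len(P), np.percentile(P[:,0],[0,50,100]))
for _ in range(3):
    A=np.c_[P[:,:2]-[.455,.029],np.ones(len(P))]; s=np.linalg.lstsq(A,P[:,2],rcond=None)[0]; e=P[:,2]-A@s; P=P[abs(e)<.003]
print("slope x,y, z@grip",s.round(4),len(P),e.std(), "expect top z",.2930-.163-.045)
```

```text
4484 [0.41204149 0.44222836 0.5855881 ]
slope x,y, z@grip [-0.0033  0.0003  0.0848] 4484 0.0005881227005239944 expect top z 0.08499999999999998
```

```bash
cat >> h.py <<'E'
def pt(c,yaw,dx,dy=0):
    a=np.radians(yaw); return np.array(c)+dx*np.array([np.cos(a),np.sin(a)])+dy*np.array([-np.sin(a),np.cos(a)])
E
python3 - <<'E'
from h import *
import pickle
yaw=-9.7; c=(0.6198,.2656); zi=.2365
s=pt(c,yaw,-.222)
r.move_ptp((*s,.30),rot(yaw)); r.movel((*s,zi),speed=.1); r.hold(.2)
print(r.read_time(),r.read_eef_pos(),s,r.read_force())
d=shot("wrist","pre"); shot("scene","pres")
W=world(d); m=np.zeros(W.shape[:2],bool); m[150:250,230:330]=1; m&=(W[...,2]>.015)&(W[...,2]<.04); print(W[m].mean(0), "expect top z .0285")
E
```

```text
12.4 [0.40117324 0.30314952 0.23743011] [0.40097383 0.30300464] [ 0.21413938  0.016141   -2.25097697]
[0.3773354  0.30838091 0.02928829] expect top z .0285
```

View pics/pre.png

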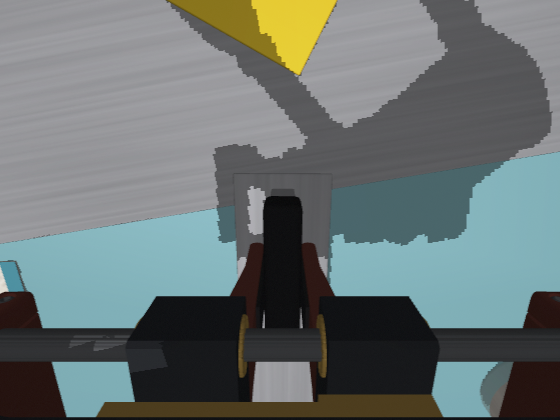

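View pics/pres.png

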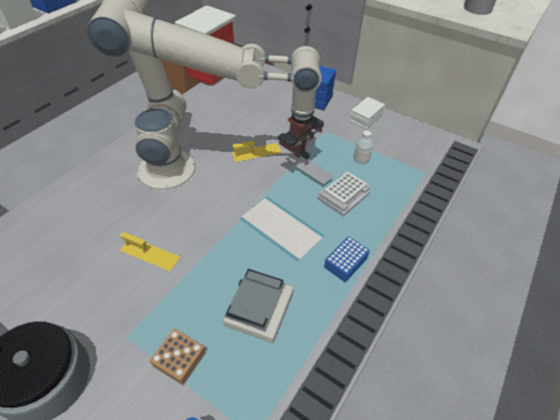

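```bash
python3 - <<'E'
from h import *
import pickle
yaw=-9.7; c=(0.6198,.2656)
e=pt(c,yaw,-.094)
print("stop",r.movel((*e,.2360),speed=.07,f_stop=6)); r.hold(.2)
print(r.read_time(),r.read_eef_pos(),e,r.read_force())
shot("scene","ins"); d=shot("wrist","insw");
E
python3 - <<'E'
import cv2
a=cv2.imread('pics/ins.png')[110:250,240:420]; cv2.imwrite('pics/ins_c.png',cv2.resize(a,None,fx=4,fy=4,interpolation=2))
E
```

```text
stop False
14.675 [0.52701146 0.2814966  0.23606795] [0.52714387 0.281438  ] [-0.26283408  0.03131316 -2.16248439]
```

View pics/ins_c.png

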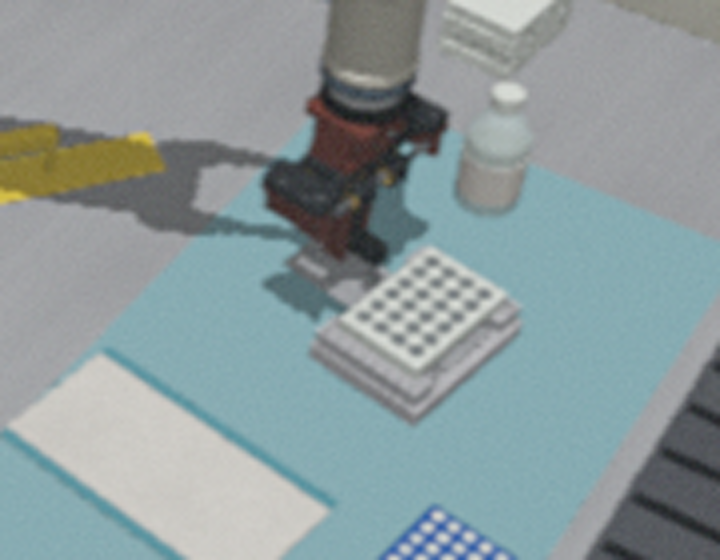

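View pics/insw.png

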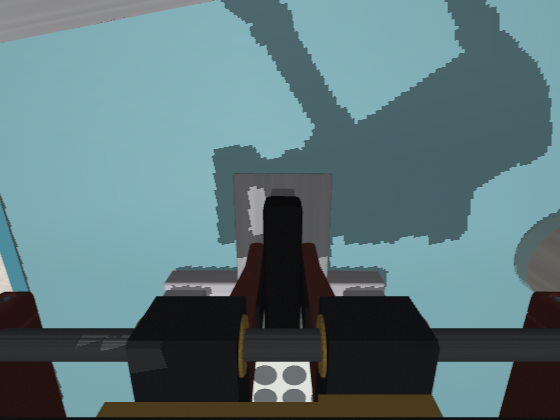

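The blade went in with no contact. In the scene crop the blade is under the plate at about (345,285), and nothing is touching the plate. Now I'll lift slowly.

Run:
```python
from h import *
import pickle
p=r.read_eef_pos()
r.movel((*p[:2],.246),speed=.02); print(r.read_force()[2])
r.movel((*p[:2],.33),speed=.06); r.hold(.4)
print(r.read_time(),r.read_eef_pos(),r.read_force(),r.read_moment(),r.read_width())
d=shot("scene","lift"); pickle.dump(d,open("lift.pkl","wb"));t=shot("top","liftt"); pickle.dump(t,open("liftt.pkl","wb")); d=shot("wrist","liftw"); pickle.dump(d,open("liftw.pkl","wb"))
a=cv2.imread('pics/lift.png')[90:250,240:420]; cv2.imwrite('pics/lift_c.png',cv2.resize(a,None,fx=3.7,fy=3.7,interpolation=2))
```

```text
-3.711578696186901
17.375 [0.527075   0.28145848 0.32994677] [-0.22344915 -0.52416365 -3.37344908] [0.0001489  0.11384531 0.00093877] 0.017778797645014797
```

View pics/lift_c.png

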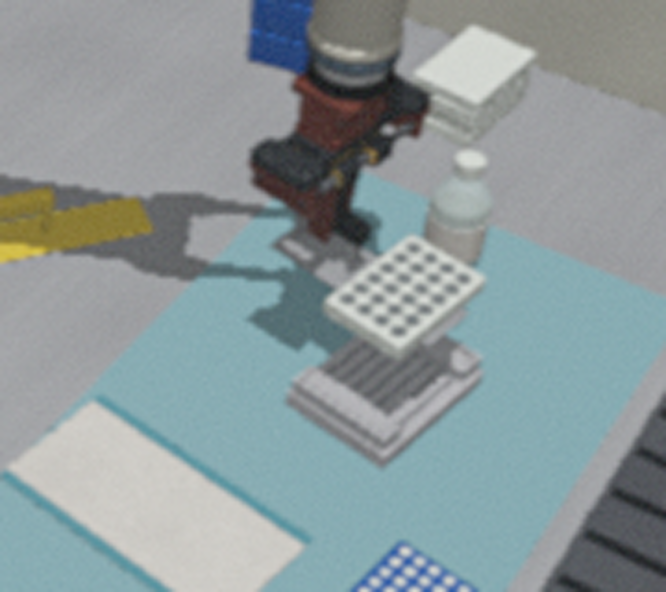

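View pics/liftw.png

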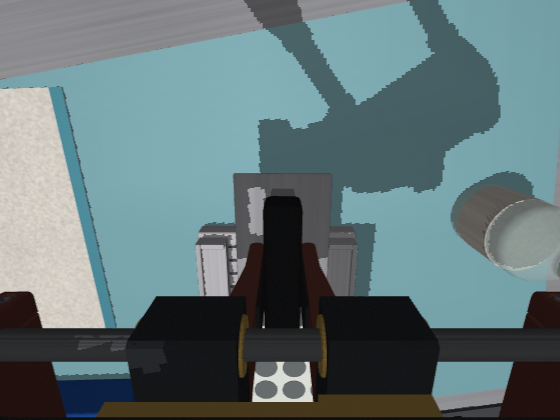

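View pics/liftt.png

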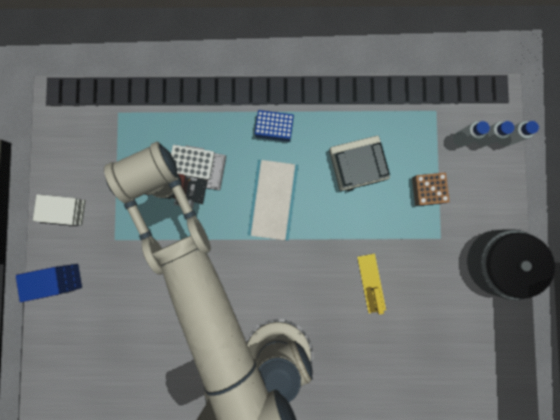

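```bash
cat > meas.py <<'E'
from h import *
def blade(d,tcp,yaw):
    W=world(d); a=np.radians(yaw); ex=np.array([np.cos(a),np.sin(a)]); ey=np.array([-ex[1],ex[0]])
    X=(W[...,:2]-tcp[:2])@ex; Y=(W[...,:2]-tcp[:2])@ey; Z=W[...,2]-(tcp[2]-.163)
    return X,Y,Z
def wells(d,tcp,yaw,box=(345,402,255,310),zt=-.029):
    g=cv2.cvtColor(d['frame'],cv2.COLOR_BGR2GRAY); a,b,c,e=box
    th=np.zeros_like(g); th[a:b,c:e]=(g[a:b,c:e]<140)&(g[a:b,c:e]>45)
    th=cv2.morphologyEx(th,cv2.MORPH_OPEN,np.ones((3,3)))
    n,lab,st,cen=cv2.connectedComponentsWithStats(th)
    al=np.radians(yaw); ex=np.array([np.cos(al),np.sin(al)]); ey=np.array([-ex[1],ex[0]])
    for i in range(1,n):
        if st[i,4]>60:
            p=ray(d,*cen[i],tcp[2]-.163+zt)[:2]-tcp[:2]; print("well",st[i].tolist(),cen[i].round(1),"rel grip mm",(1e3*np.array([p@ex,p@ey])).round(1))
E
python3 - <<'E'
from meas import *
import pickle
d=pickle.load(open("liftw.pkl","rb")); tcp=np.array([.5271,.2815,.32995]); X,Y,Z=blade(d,tcp,-9.7)
wells(d,tcp,-9.7)
m=np.zeros(Z.shape,bool); m[178:240,238:262]=1; m[178:240,303:328]=1
print("blade rear z",np.median(Z[m]),"x",np.median(X[m]))
m[:]=0; m[345:400,257:309]=1; m&=(Z>-.04)&(Z<-.02); A=np.c_[X[m]-.08,Y[m],np.ones(m.sum())]; print("plate top fit",m.sum(),np.linalg.lstsq(A,Z[m],rcond=None)[0])
# scene: plate top plane/rect
for n in("lift","liftt"):
    d=pickle.load(open(n+".pkl","rb")); X,Y,Z=blade(d,tcp,-9.7); m=(Z>-.036)&(Z<-.02)&(X>.03)&(X<.16)&(abs(Y)<.08)
    A=np.c_[X[m]-.09,Y[m],np.ones(m.sum())]; print(n,m.sum(),np.linalg.lstsq(A,Z[m],rcond=None)[0], cv2.minAreaRect(np.c_[X[m],Y[m]].astype(np.float32)),X[m].mean(),Y[m].mean())
E
```

```text
well [255, 348, 55, 9, 419] [282.1 351.6] rel grip mm [71.7  1.4]
well [255, 361, 22, 16, 306] [265.4 367.8] rel grip mm [85.  -9.9]
well [283, 361, 23, 16, 308] [294.  367.9] rel grip mm [85.   9.4]
well [255, 381, 22, 18, 315] [265.7 389.2] rel grip mm [103.5  -9.9]
well [283, 381, 22, 18, 315] [293.5 389.2] rel grip mm [103.5   9.3]
blade rear z nan x nan
plate top fit 1970 [-0.00802459 -0.00151667 -0.02928274]
lift 726 [-0.00723719  0.0033724  -0.0296096 ] ((0.08376532793045044, -0.004425927996635437), (0.13612310588359833, 0.10719965398311615), 89.57229614257812) 0.09402294997731694 -0.00736194401636221
liftt 1009 [-0.00472973 -0.00058775 -0.03127056] ((0.0952843725681305, -0.003219030797481537), (0.1283015012741089, 0.08588088303804398), 89.50201416015625) 0.09738350491655566 -0.009560847358978374
```

The plate is lifted and level: tilt is about 0.008 rad, and its centre is 94.3 mm ahead of the grip and -0.3 mm to the side. Now I'll carry it to a hover over the shaker.

Run:
```python
from meas import *
import pickle
yaw=13.96; c=(.6226,-.2754)
e=pt(c,yaw,-.0943,.0003)
r.movel((*e,.325),rot(yaw),speed=.12); r.hold(.3)
print(r.read_time(),r.read_eef_pos(),e,r.read_force(),r.read_q().round(1) if hasattr(r.read_q(),'round') else r.read_q())
tcp=np.array(r.read_eef_pos())
for n in("scene","wrist","top"):
    d=shot(n,"hov_"+n); pickle.dump(d,open("hov_"+n+".pkl","wb"))
    if n=="wrist": wells(d,tcp,yaw)
    X,Y,Z=blade(d,tcp,yaw); m=(Z>-.036)&(Z<-.02)&(X>.03)&(X<.16)&(abs(Y)<.08)
    A=np.c_[X[m]-.09,Y[m],np.ones(m.sum())]; print(n,m.sum(),np.linalg.lstsq(A,Z[m],rcond=None)[0].round(4), cv2.minAreaRect(np.c_[X[m],Y[m]].astype(np.float32)))
    W=world(d); a=np.radians(yaw); 
a=cv2.imread('pics/hov_scene.png')[180:380,180:400]; cv2.imwrite('pics/hov_c.png',cv2.resize(a,None,fx=3,fy=3,interpolation=2))
```

```text
22.8 [ 0.53101084 -0.29783082  0.32500087] [ 0.53101284 -0.29785821] [-0.27883494 -0.58592932 -3.12446774] [ -32.5    6.5   77.2   -0.    96.3 -136.5]
scene 1424 [-0.0075  0.0008 -0.0291] ((0.0841221958398819, -0.002696402370929718), (0.12897448241710663, 0.10578617453575134), 89.30594635009766)
well [255, 345, 55, 13, 715] [282. 351.] rel grip mm [71.6  1.3]
well [255, 359, 55, 18, 723] [280.1 366.4] rel grip mm [84.3 -0. ]
well [255, 381, 22, 17, 301] [265.5 389.1] rel grip mm [103.9 -10.1]
well [283, 381, 22, 18, 308] [293.4 389.2] rel grip mm [103.9   9.2]
wrist 2313 [-0.0002 -0.0004 -0.0295] ((0.08393537998199463, 0.001462586224079132), (0.06477437168359756, 0.04154103249311447), 0.4295845329761505)
top 1060 [ 0.0021  0.0006 -0.0313] ((0.09429270029067993, -0.002181693911552429), (0.12787607312202454, 0.08596660941839218), 89.62596130371094)
```

View pics/hov_c.png

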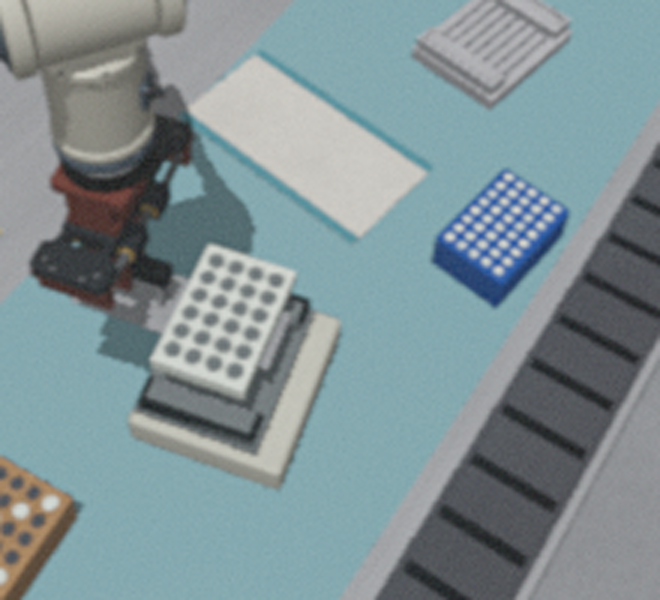

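View pics/hov_wrist.png

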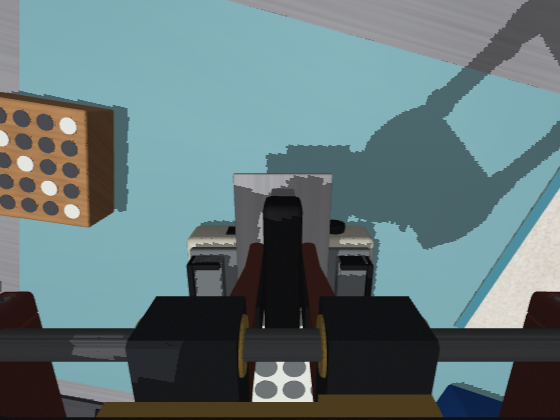

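Run:
```python
from meas import *
import pickle
p=np.array(r.read_eef_pos()); e=pt((.6226,-.2754),13.96,-.0943,.0003)
r.movel((*e,.286),speed=.06); r.hold(.2); print(r.read_force())
print(r.movel((*e,.2725),speed=.02,f_stop=6)); r.hold(.3)
print(r.read_time(),r.read_eef_pos(),r.read_force())
tcp=np.array(r.read_eef_pos())
for n in("scene","top"):
    d=shot(n,"set_"+n); X,Y,Z=blade(d,tcp,13.96); Z=world(d)[...,2]; m=(Z>.079)&(Z<.095)&(X>.03)&(X<.16)&(abs(Y)<.08)
    A=np.c_[X[m]-.09,Y[m],np.ones(m.sum())]; print(n,m.sum(),np.linalg.lstsq(A,Z[m],rcond=None)[0].round(4), cv2.minAreaRect(np.c_[X[m],Y[m]].astype(np.float32)))
a=cv2.imread('pics/set_scene.png')[180:380,180:400]; cv2.imwrite('pics/set_c.png',cv2.resize(a,None,fx=3,fy=3,interpolation=2))
```

```text
[-0.44850212  0.34526062 -3.20882291]
False
25.075 [ 0.53102659 -0.29786709  0.2726493 ] [-0.66051248 -0.35168661 -1.23409122]
scene 1361 [-0.0012  0.0034  0.0866] ((0.08664944767951965, -0.0036537572741508484), (0.11035966873168945, 0.13376067578792572), 5.403822898864746)
top 955 [ 0.0012 -0.0005  0.0843] ((0.09410503506660461, -0.0026969686150550842), (0.12872624397277832, 0.08624766021966934), 89.61470794677734)
```

View pics/set_c.png

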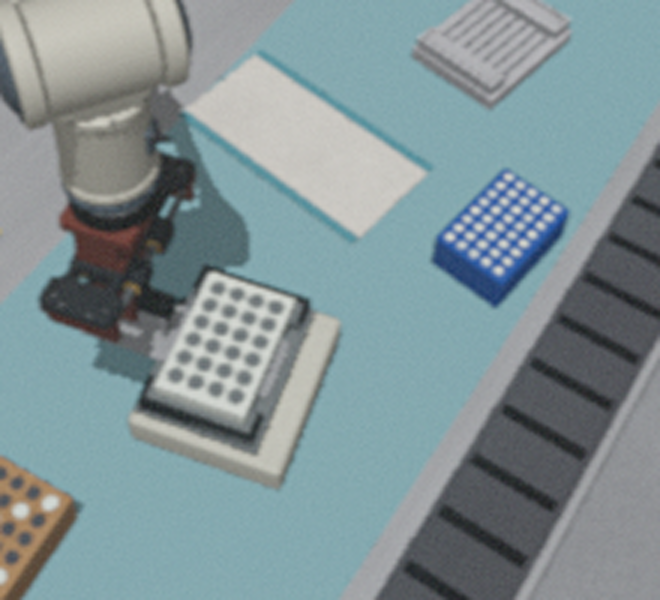

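Run:
```python
from meas import *
import pickle
e=pt((.6226,-.2754),13.96,-.2300,.0003); z=r.read_eef_pos()[2]
print(r.movel((*e,.2725),speed=.06,f_stop=5)); r.hold(.1)
print(r.read_time(),r.read_eef_pos(),r.read_force())
r.movel((*e,.34),speed=.12)
print(r.read_time())
d=shot("scene","out_scene"); d=shot("top","out_top"); W=world(d); m=(W[...,2]>.079)&(W[...,2]<.092)&(abs(W[...,0]-.6226)<.1)&(abs(W[...,1]+.2754)<.1)
P=W[m]; print(len(P),cv2.minAreaRect(P[:,:2].astype(np.float32)),np.median(P[:,2]))
a=cv2.imread('pics/out_scene.png')[180:380,180:400]; cv2.imwrite('pics/out_c.png',cv2.resize(a,None,fx=3,fy=3,interpolation=2))
```

```text
False
27.6833 [ 0.39943578 -0.33055757  0.27246033] [-0.59559185 -0.13052877 -1.99618494]
28.4
1057 ((0.6229754686355591, -0.27826645970344543), (0.08574482798576355, 0.12916164100170135), 13.980731010437012) 0.08421441425868371
```

View pics/out_c.png

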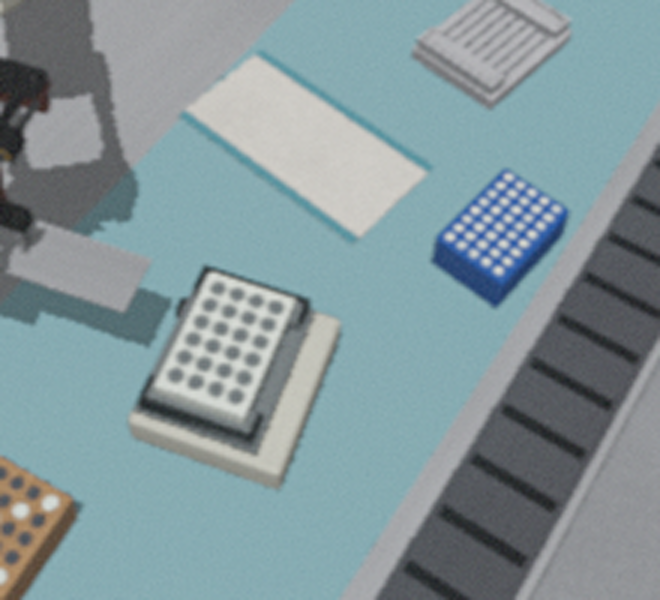

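Run:
```python
from meas import *
yaw=-7.7; e=pt((.5142,.0163),yaw,-.05)
r.movel((*e,.34),rot(yaw),speed=.15)
r.movel((*e,.222),speed=.08); r.hold(.2); print(r.read_force())
print(r.movel((*e,.2125),speed=.02,f_stop=4)); r.hold(.2)
print(r.read_time(),r.read_eef_pos(),r.read_force())
r.release(); r.hold(.2); print(r.read_width())
p=r.read_eef_pos(); r.movel((*e,.36),speed=.1); r.hold(.5)
d=shot("wrist","end_w"); 
W=world(d); z=cv2.medianBlur(np.nan_to_num(W[...,2]).astype(np.float32),5); c=e
m=(z>.0037)&(z<.012)&(np.hypot(W[...,0]-.514,W[...,1]-.016)<.125)&(abs(W[...,1]-.016)<.06); print(m.sum(),cv2.minAreaRect(W[m][:,:2].astype(np.float32)))
m=(z>.045)&(z<.075)&(np.hypot(W[...,0]-e[0],W[...,1]-e[1])<.07); print("handle",m.sum(),cv2.minAreaRect(W[m][:,:2].astype(np.float32)),np.median(W[m][:,2]), np.polyfit(W[m][:,0],W[m][:,2],1)[0])
print(r.read_time(),r.read_force())
shot("scene","end_s")
```

```text
[-0.18013881  0.21384411 -1.56709427]
True
33.5167 [0.46469725 0.02301312 0.21351284] [2.02138918 0.06959705 5.52612837]
0.08780079253109459
6643 ((0.5149375796318054, 0.017978835850954056), (0.06038740649819374, 0.18999242782592773), 82.39180755615234)
handle 1732 ((0.46489354968070984, 0.02474697306752205), (0.01796664670109749, 0.08336914330720901), 82.02233123779297) 0.06000685933815735 -0.0013550977695819565
37.05 [ 0.64589058  0.26652678 -0.87133841]
```

View pics/end_w.png

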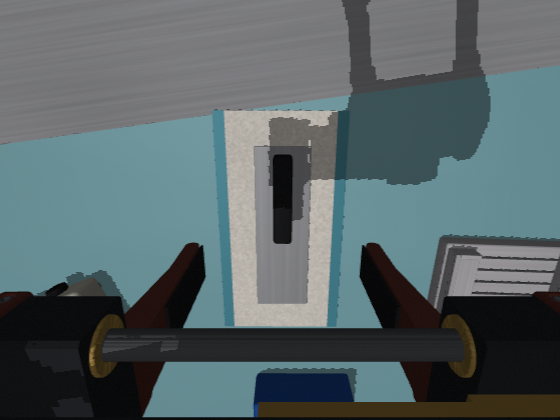

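View pics/end_s.png

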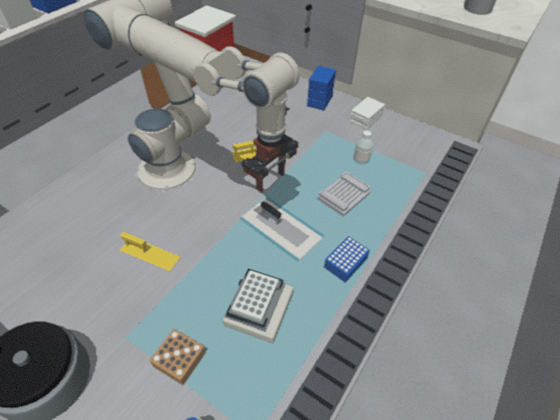

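The lifter is flat and centred on the pad, with its handle at (283,198) in the wrist view, and the bystanders haven't moved. I'll do one close-up check of the seated plate and then hand in.

Run:
```python
from meas import *
r.move_ptp((.59,-.285,.44),rot(12)); r.hold(.3)
d=shot("wrist","end_p"); W=world(d); Z=W[...,2]; n=(abs(W[...,0]-.6226)<.1)&(abs(W[...,1]+.2754)<.11)
q=lambda m:cv2.minAreaRect(W[m][:,:2].astype(np.float32))
m=n&(Z>.081)&(Z<.092); P=W[m]; A=np.c_[P[:,:2]-P[:,:2].mean(0),np.ones(len(P))]; print("plate",q(m),np.linalg.lstsq(A,P[:,2],rcond=None)[0].round(4))
m=n&(Z>.066)&(Z<.0775); print("rails",q(m)); print(r.read_time(),r.read_width())
```

```text
plate ((0.6230947375297546, -0.274850457906723), (0.08627674728631973, 0.1280178725719452), 13.753656387329102) [0.0013 0.0012 0.0863]
rails ((0.6223534941673279, -0.2752038240432739), (0.11027935147285461, 0.15207141637802124), 14.024815559387207)
38.7417 0.08772462141772269
```

View pics/end_p.png

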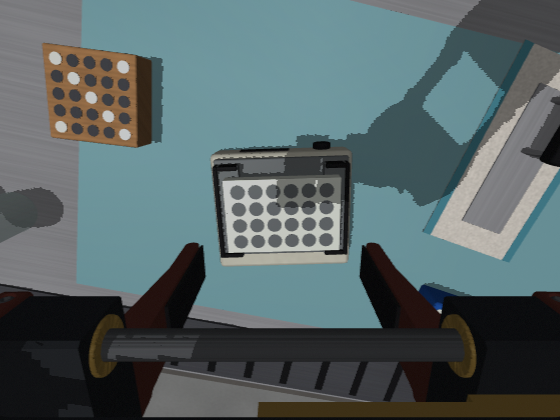

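The plate at (285,215) sits inside all four stops, within 1 mm of the nest middle and level, so I'm handing in.

```bash
python3 -c "
from workcell import r
r.hand_in(); print(r.read_time())"
```

```text
the job is handed in; nothing more can be done
the job is handed in; nothing more can be done
```

The plate is seated in the shaker's nest and the lifter is back flat on its white pad. I handed the job in at about 39 s of the 72 s allowed; it reports no verdict.

I gripped the lifter by its handle, slid the blade under the plate without contact, and carried the plate across level. I then lowered it onto the shaker's rails, drew the blade out and laid the lifter down.

**Plate:** in the last wrist view its centre is about 1 mm from the middle of the nest. It is turned 0.3° from the nest, tilted about 0.002 rad, and its top is at 86.3 mm (86 mm expected when seated).

**Lifter:** its centre is about 2 mm from the pad's, lined up with it to within 0.5°, flat, and clear of the open gripper.

**Bystanders:** the tip box, bottle and tube box look unmoved in the final scene picture. I judged that by eye and did not measure it.

**Disagreements:**
- The coarser top camera put the plate about 3 mm off in y and 2 mm low. I trusted the closer wrist view, where plate and rails show together; either reading is within the limits.
- The force readings wandered by 0.5–1 N during the run, so I judged contact with the plate mainly from the pictures and depth readings.

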